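# Take the top fastener organiser off the stack and open it to the brass nuts

### The arm

A 7-joint arm with a two-finger parallel gripper is mounted at the origin on the work surface. World frame = base frame: x ahead of the robot, y to its left, z up, the work surface at z = 0. Lengths are in m, angles in rad, forces in N, time in s.
With the tool pointing down it reaches from about 0.425 to 0.825 m from the base axis. Payload 3.6 kg.
Tool frame: the origin (TCP) lies at the very end of the fingers, on their centre line; the grasp point (between the pads) lies 19 mm behind it; z points along the fingers, y is the line along which they close (so a half turn about z gives the same grasp; the last joint's range is limited). The gripper opens to 85 mm and grips with 20 to 120 N. Pads are 22 mm wide; open, the fingers measure 114 mm over their backs; the gripper's body (76 mm by 85 mm) begins 54 mm behind the grasp point. The pads swing forward as they close: fully open they stand 13 mm farther back than shut.
Start: joints at [-1.232, 0.615, -0.013, 1.423, 0.008, 1.103, -0.04], TCP at [0.232, 0.607, 0.231] pointing down, gripper open.
Joint ranges: [-3.12, 3.12], [-0.3, 2.06], [-1.34, 1.32], [0.26, 2.42], [-1.36, 4.5], [0.01, 1.98], [-2.84, 2.84]. Speed limits (rad/s): [2.79, 2.79, 3.14, 3.14, 3.14, 3.14, 3.14].

### API

Orientations are given as a unit quaternion [x, y, z, w].
In Python, from rig import env, camera, get_calibration gives the robot as it stands.
- The arm moves only by the shell command python3 -m inch 'ROWS' [FORCE]. ROWS is JSON, a list of rows, each a list of 5 numbers: the shift along the tool's x, y, z in mm, then the turn about the tool's z in rad, then the finger opening in mm, from 0 to 85.4. A call has 1 to 12 rows; each row shifts and turns the commanded pose from where the row before left it, along the tool's axes as they then stand; what a row does not reach is not made up. A row lasts 1/10 s, in which the tool goes at most 50 mm and 8.59 degrees, less where a joint would pass 70% of its speed; a pose out of reach is approached as far as the arm can. A call is refused whole if a number of a shift passes 50 or a number of a turn 0.15, either way. A call with a gripper value outside its range is refused whole. The fingers move at their own pace and stop on an object; FORCE is the grip in N (left out, the last holds). Time passes only in rows, so rows that do not move let the fingers close. It gives the time, the measured TCP pose, the force, the opening and the grip force at its end, in the units of the state.
- env.sense(): the state, without advancing time (a new reading comes with each control period).
- camera(name): name is "scene" or "top" or "wrist"; returns (picture, depth): 384x512x3 uint8, red, green, blue; 384x512 float32, m along the optical axis (not along the pixel's ray), 0 where there is no reading.
- get_calibration(name): a dict with "fx", "fy", "cx", "cy" (pixels), "k1" (the pictures are not rectified: a ray, as slopes to the right and down, at radius r is drawn at 1 + k1 r^2 times it, then the intrinsics apply), "T" (4x4, takes a point from camera to world coordinates); the wrist camera has in their place "tool_from_camera" (4x4, takes a point from camera to tool coordinates, whose origin is the TCP and whose axes are the flange's). Camera axes: x right, y down, z forward; pixel columns grow to the right and rows downward; lengths in m; the calibration is good to about 2 mm. A picture is of the moment at which its call begins: read the wrist's pose just before it. get_calibration takes no time and is no camera call.
- env.job_done(): hands the job in; it is judged then, once.
The state is a dict: "time_s": time; "joints": joint angles; "qvel": joint speeds; "joint_efforts": joint torques, N m; "ee_pos": TCP position; "tcp_rot": TCP orientation; "force": force on the tool from outside, world axes, zero at the start; "ft_torque": the same for the moment, N m; "width": finger opening in m; "grip_force": force on a finger pad.
Only numpy, scipy, OpenCV 4.12 (cv2) and the standard library are available. Lean on these libraries where they do the work, as an engineer would, in place of code of your own. Each camera call takes 0.05 s, during which the arm holds its last target. There are 200 camera calls.

### The job

Take the top organiser by its knob, ease it free and lift it straight off the stack without shifting the two under it; it clings to the one below. Set it down gently and level, wholly on the black rubber mat, with the cover still closed (its opening over the blank sector, so that nothing spills on the way). Then turn the cover until its opening lies fully over the compartment with the brass nuts, let go, and leave everything else on the bench where it is.

Things in the scene. Friction and masses are not known exactly. Their poses are not given: they have to be found in the camera images.
- organiser_top: Top one of three round fastener organisers nested in a stack: blue bowl 130 mm across, clear cover whose top is 41 mm above the underside, black knob on it. 0.5 to 0.8 kg. Origin: centre of the underside, z up. From above: blank blue sector 90 degrees wide centred on its +x, then counter-clockwise 54-degree bays: brass nuts (centre 72), dark bolts 126, washers 180, blue plugs 234, red caps 288.
- knob (a point): On the axis of the top organiser's black fluted round knob, at half its height, 56 mm above the organiser's underside. The knob is 40 mm across and 30 mm high (its foot, the cover's top, is 15 mm below this point); it turns with the cover, and lifting by it lifts the whole organiser.
- organiser_mid: Grey organiser under the top one, same size, about 1.2 kg, loose. Origin at the centre of its underside; the top one's underside starts 41 mm above it. Its knob stands in a 50 mm socket in the top one's underside, where three sprung fingers grip it: pulling the top one off takes 5 to 10 N above its weight over the first 22 mm, and it is clear of the knob after 30 mm.
- organiser_low: The bottom organiser of the stack, grey, same size, about 1.3 kg, loose, standing on the bench. Origin at the centre of its underside.
- cover_top (a joint): Turn of the top organiser's cover relative to its bowl, rad, counter-clockwise from above positive, -3.1 to 3.1. 0: the opening is over the middle of the blank sector (closed; it stays wholly over the blank up to 0.49 either way). 1.257: the opening is over the middle of the brass nuts. Turns with a light steady friction of about 0.04 N m and stays where it is left.
- opening (a point): Centre of the opening in the top organiser's cover, on the cover's top face, 45 mm from the knob's axis: a hole 34 degrees wide, from 30 to 60 mm from the axis, with an orange rim.
- brass_bay (a point): Point fixed on the bowl of the top organiser, at the height of the cover's top, over the middle of the brass-nut compartment, 45 mm from the axis. The opening belongs straight over it in the end.
- mat: Black rubber mat fixed to the bench, 210 by 210 mm, 3 mm thick. Origin at the centre of its underside at bench height; x and y along its edges.
- mug: White ceramic mug, 82 mm across without its handle, 95 mm high; a bystander. Origin at the centre of its underside.
- hammer: Green plastic hammer lying flat, 250 mm long, head 104 mm wide, 36 mm high; a bystander. Origin near the middle of the handle, on the bench.
- clamp: Red spring clamp lying flat, about 150 mm long, 24 mm high; a bystander. Origin at its pivot, on the bench.
- hex_keys: Stainless hex key set in a folding holder lying flat, 126 by 36 mm (one key sticks out 35 mm further at its +x end), 26 mm high; a bystander. Origin at the centre of its underside.
- toolbox: Aluminium toolbox, 320 by 200 mm, 115 mm high, fixed, beside the work on the right; its lid stands open on the side away from the work, up to 320 mm high. Origin at the centre of its underside.

How it is judged:
On the way, in this order (a step that is already met when the one before it is completed fails the run):
1. the top organiser is lifted clear of the stack (z of organiser_top in the frame of organiser_mid above 0.075 m), for 0.1 s.
2. it rests wholly on the mat with the cover still closed (x of organiser_top in the frame of mat between -0.042 and 0.042 m and y of organiser_top in the frame of mat between -0.042 and 0.042 m and height (world z) of organiser_top below 0.006 m and angle between organiser_top's own z axis and vertical below 0.06 rad and value of joint cover_top between -0.49 and 0.49 rad), for 0.2 s.
At the end, for the whole second after the job is handed in: The top organiser rests level and still, wholly on the mat (its centre within 42 mm of the mat's centre along both edges), with the middle of the cover's opening within 8 mm of the middle of the brass-nut compartment (about 10 degrees); the two other organisers are where they were (within 15 mm) (x of organiser_top in the frame of mat between -0.042 and 0.042 m and y of organiser_top in the frame of mat between -0.042 and 0.042 m and height (world z) of organiser_top below 0.006 m and angle between organiser_top's own z axis and vertical below 0.06 rad and linear speed of organiser_top below 0.01 m/s and horizontal distance between opening and brass_bay below 0.008 m and distance of each of organiser_mid, organiser_low from where it was at the start of the episode below 0.015 m); the robot touches nothing.
It fails at once if the cover is turned away from closed before the organiser is down on the mat (height (world z) of organiser_top above 0.012 m and (value of joint cover_top above 0.49 rad or value of joint cover_top below -0.49 rad)).
It fails at once if the top organiser is tipped more than 20 degrees (angle between organiser_top's own z axis and vertical above 0.35 rad).
It fails at once if the top organiser is dropped or slammed down (over 60 N on the mat or bench) (contact force between organiser_top and mat above 60 N or contact force between organiser_top and table above 60 N).
It fails at once if the two lower organisers are shifted more than 15 mm (distance of any of organiser_mid, organiser_low from where it was at the start of the episode above 0.015 m).
It fails at once if mug, hammer, clamp or hex keys are shifted more than 15 mm (distance of any of mug, hammer, clamp, hex_keys from where it was at the start of the episode above 0.015 m).
It also fails if it takes over 53 s, if anything falls off the work surface, if the arm or the gripper's body presses on something with over 40 N, if the wrist force passes 120 N, or if a joint passes its speed limit or range.

## Working session

There is one attempt and no reset: what is moved stays moved. The work goes in short steps, Python scripts to look and compute and a shell command to move; the robot and the scene stay as the last step left them, time stands still between calls to the robot, and variables do not carry over. Pictures are saved under pics/ and viewed, at most 10 in all, crops included, and the job is handed in when it is done.

```bash
mkdir -p pics; ls; cat > h.py <<'E'
import numpy as np, cv2
from rig import env,camera,get_calibration
from scipy.spatial.transform import Rotation as R
def campose(name):
    c=get_calibration(name)
    if name=="wrist":
        s=env.sense();T=np.eye(4);T[:3,:3]=R.from_quat(s["tcp_rot"]).as_matrix();T[:3,3]=s["ee_pos"]
        return c,T@np.array(c["tool_from_camera"])
    return c,np.array(c["T"])
def snap(name,fn):
    c,T=campose(name);p,d=camera(name);np.savez(fn,p=p,d=d,T=T)
    cv2.imwrite(f"pics/{fn}.png",p[:,:,::-1]);return p,d,c,T
def ray(c,u,v):
    x=(np.asarray(u,float)-c["cx"])/c["fx"];y=(np.asarray(v,float)-c["cy"])/c["fy"]
    a,b=x,y
    for _ in range(10):
        f=1+c["k1"]*(a*a+b*b);a,b=x/f,y/f
    return np.stack([a,b,np.ones_like(a)],-1)
def w3(c,T,u,v,d): return (ray(c,u,v)*np.asarray(d)[...,None])@T[:3,:3].T+T[:3,3]
def wz(c,T,u,v,z):
    r=ray(c,u,v)@T[:3,:3].T; return T[:3,3]+r*((z-T[2,3])/r[...,2])[...,None]
E
python3 - <<'E'
from h import *
p,d,c,T=snap("top","top0");print(c,T)
q=snap("scene","sc0")[0]
cv2.imwrite("pics/a.png",cv2.resize(p[:,:,::-1],(768,576)))
s=env.sense();print(s)
E
```

```text
pics
{'fx': 479.26910866385913, 'fy': 479.26910866385913, 'cx': 251.82199221980648, 'cy': 194.17451803567735, 'k1': -0.024696620214886757, 'T': array([[-1.39416150e-02, -9.98600508e-01,  5.10162359e-02,
         4.83779895e-01],
       [-9.99901807e-01,  1.39957428e-02,  7.03890353e-04,
        -1.65063470e-01],
       [-1.41691538e-03, -5.10014131e-02, -9.98697576e-01,
         1.74150111e+00],
       [ 0.00000000e+00,  0.00000000e+00,  0.00000000e+00,
         1.00000000e+00]])} [[-1.39416150e-02 -9.98600508e-01  5.10162359e-02  4.83779895e-01]
 [-9.99901807e-01  1.39957428e-02  7.03890353e-04 -1.65063470e-01]
 [-1.41691538e-03 -5.10014131e-02 -9.98697576e-01  1.74150111e+00]
 [ 0.00000000e+00  0.00000000e+00  0.00000000e+00  1.00000000e+00]]
{'time_s': 0.1, 'joints': array([-1.23149611,  0.6158427 , -0.01261842,  1.42474094,  0.00805315,
        1.10343257, -0.04039237]), 'qvel': array([ 0.00145029, -0.00175311, -0.00050096, -0.00329653,  0.00118296,
       -0.0012374 ,  0.00131974]), 'joint_efforts': array([ 1.36467599e-03, -4.70388007e+01,  2.60325847e-01, -1.71571505e+01,
        1.00914840e-02,  5.91251068e-03, -1.59444255e-05]), 'ee_pos': array([0.23222969, 0.60635172, 0.23024012]), 'tcp_rot': array([ 1.81855626e-01,  9.83324525e-01, -1.16657729e-03, -2.21891690e-04]), 'force': array([-0.68057726,  0.20631201,  0.21663182]), 'ft_torque': array([0.00444587, 0.03261831, 0.031726  ]), 'grip_force': 0.0, 'width': 0.0852514937707756}
```

View pics/a.png

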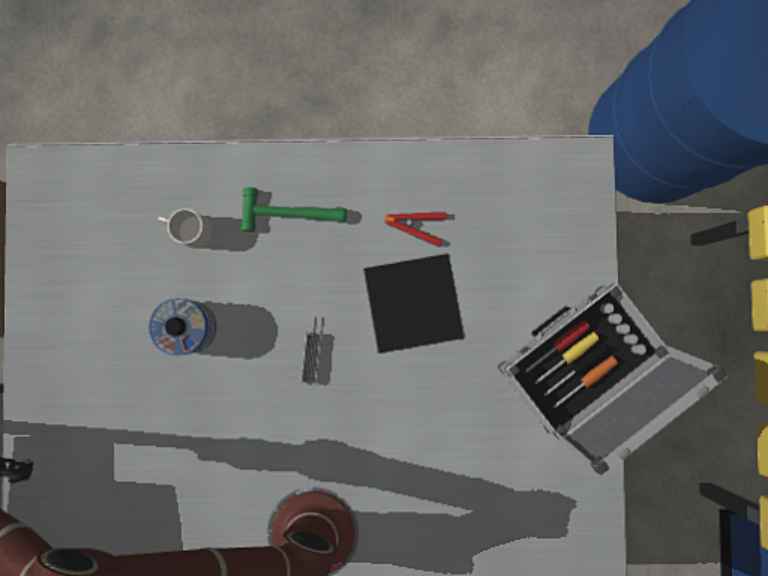

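View pics/sc0.png

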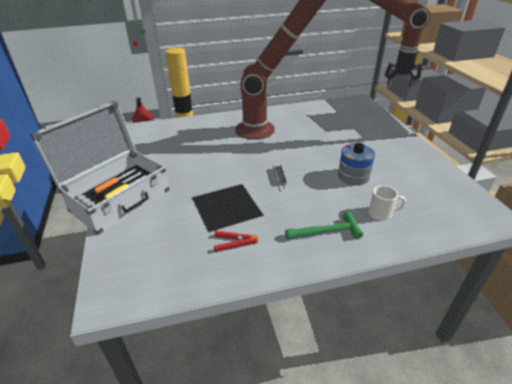

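The top view shows the stack knob at about (176,327), the mat with corners (365,269), (449,255), (464,338), (378,353), and the hex keys between them at about (313,355), in 768-wide pixels.

```bash
python3 - <<'E'
from h import *
c=get_calibration("top");T=np.array(c["T"])
D=np.load("top0.npz")
m=np.array([(365,269),(449,255),(464,338),(378,353)])/1.5
M=wz(c,T,m[:,0],m[:,1],np.full(4,.003));print(M,M.mean(0))
print("hex",wz(c,T,np.array([313,320])/1.5,np.array([360,320])/1.5,np.full(2,.02)))
# stack via depth: points higher than .14 near
u,v=np.meshgrid(np.arange(85,165),np.arange(180,255))
P=w3(c,T,u,v,D["d"][180:255,85:165])
for lo,hi in((.14,.17),(.11,.135)):
    k=(P[...,2]>lo)&(P[...,2]<hi);q=P[k];print(k.sum(),(q.max(0)+q.min(0))/2,q.mean(0),np.ptp(q,0))
s=env.sense();r=R.from_quat(s["tcp_rot"]).as_matrix();print(r)
im=D["p"][190:250,90:150][:,:,::-1];cv2.imwrite("pics/b.png",cv2.resize(im,(600,600),interpolation=3))
E
```

```text
[[ 0.62707881 -0.13371239  0.003     ]
 [ 0.65831486 -0.33809218  0.003     ]
 [ 0.45670173 -0.37050056  0.003     ]
 [ 0.42353043 -0.16240377  0.003     ]] [ 0.54140645 -0.25117722  0.003     ]
hex [[ 0.40958062 -0.00703019  0.02      ]
 [ 0.50478463 -0.02471333  0.02      ]]
112 [0.49381776 0.29082406 0.15179476] [0.49304981 0.2891397  0.15154432] [0.03671308 0.03900044 0.01954555]
1030 [0.49388636 0.29184116 0.12188083] [0.49304795 0.2898281  0.12274562] [0.12542714 0.12823011 0.02336418]
[[-9.33856964e-01  3.57645676e-01 -8.60680369e-04]
 [ 3.57646711e-01  9.33854341e-01 -2.21354362e-03]
 [ 1.20857946e-05 -2.37495263e-03 -9.99997180e-01]]
```

View pics/b.png

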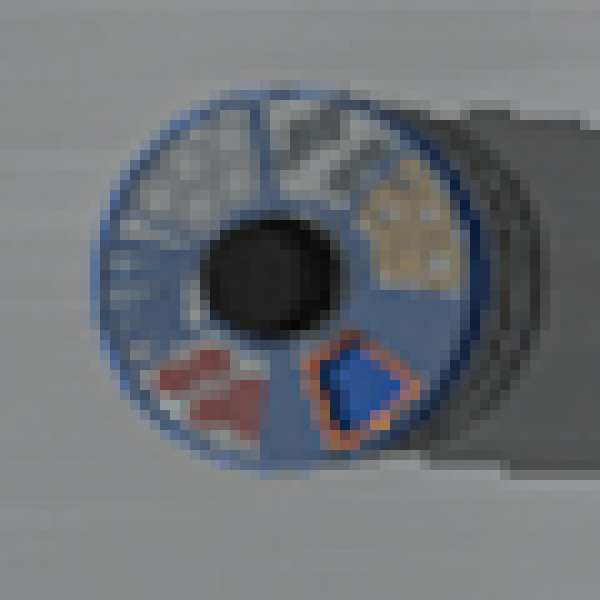

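The crop shows the opening at lower right (360,390), inside the blank sector. Brass is at (420,230), counter-clockwise from it. I'll approach above the knob, pre-turning the tool by +1.0 so the last joint has range for the later turn.

```bash
python3 -m inch '[[-15,-9,0,0,85],[-30,-17,0,0,85],[-35,-20,0,0,85],[-35,-20,0,0,85],[-35,-20,0,0,85],[-35,-20,0,0,85],[-35,-20,0,0,85],[-35,-20,0,0,85],[-35,-20,0,0,85],[-35,-20,0,0,85],[-22,-10,0,0,85],[-10,-5,0,0,85]]'; python3 -m inch '[[0,0,0,0.08,85],[0,0,0,0.14,85],[0,0,0,0.14,85],[0,0,0,0.14,85],[0,0,0,0.14,85],[0,0,0,0.14,85],[0,0,0,0.14,85],[0,0,0,0.08,85],[0,0,0,0,85],[0,0,0,0,85]]'
python3 - <<'E'
from h import *
p,d,c,T=snap("wrist","w1");s=env.sense()
r=R.from_quat(s["tcp_rot"]).as_matrix();print(s["ee_pos"],s["joints"],r)
u,v=np.meshgrid(np.arange(512),np.arange(384));P=w3(c,T,u,v,d)
k0=np.hypot(P[...,0]-.493,P[...,1]-.29)<.1
for lo,hi in((.147,.165),(.117,.13)):
    k=k0&(P[...,2]>lo)&(P[...,2]<hi)&(d>0);q=P[k];print(k.sum(),(q.max(0)+q.min(0))/2,q.mean(0),np.ptp(q,0), np.median(q[:,2]))
E
```

```text
time_s: 1.3
ee_pos: [0.4963, 0.2867, 0.2312]
tcp_rot: [0.185, 0.983, -0.001, 0.001]
force: [-0.0, 0.1, -0.2]
width: 0.085
grip_force: 0.0
time_s: 2.3
ee_pos: [0.4933, 0.292, 0.2312]
tcp_rot: [0.63, 0.777, -0.0, -0.0]
force: [-0.3, 0.9, 0.3]
width: 0.0847
grip_force: 0.0
[0.4934624  0.29184875 0.23120503] [-0.75167458  0.50524482  0.27993026  1.65897893 -0.16005399  1.00036473
 -0.21088113] [[-2.05844043e-01  9.78584607e-01 -6.30268899e-04]
 [ 9.78584778e-01  2.05844157e-01  1.22138903e-04]
 [ 2.49260421e-04 -5.91629985e-04 -9.99999794e-01]]
1571 [0.49715388 0.29182934 0.15025854] [0.49673434 0.29296802 0.15102117] [0.03848374 0.03876318 0.00649253] 0.15119884978994355
12418 [0.49733729 0.29157959 0.12345607] [0.49721473 0.29673534 0.12146292] [0.13056237 0.128831   0.01290868] 0.121488507458753
```

View pics/w1.png

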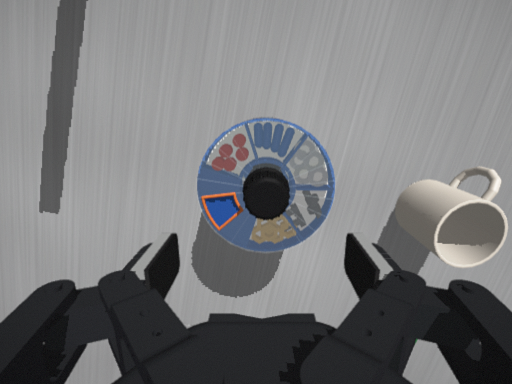

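The wrist view shows the knob at (267,193) centred between the fingers, the opening at (221,210) over the blank, and the mug well clear. I'll shift about 3 mm, turn slightly more and descend.

```bash
python3 -m inch '[[-0.6,3,0,0.08,85],[0,0,0,0.12,85],[0,0,0,0.12,85],[0,0,5,0.08,85],[0,0,15,0,85],[0,0,20,0,85],[0,0,20,0,85],[0,0,15,0,85],[0,0,10,0,85],[0,0,5,0,85],[0,0,0,0,85],[0,0,0,0,85]]'
python3 - <<'E'
from h import *
s=env.sense()
r=R.from_quat(s["tcp_rot"]).as_matrix();print(s["ee_pos"],s["joints"],s["force"],r.T@(np.array([.4965,.2915,.128])-s["ee_pos"]))
E
```

```text
time_s: 3.55
ee_pos: [0.4975, 0.2918, 0.1419]
tcp_rot: [0.773, 0.635, 0.001, 0.0]
force: [-0.0, 0.5, 0.6]
width: 0.0851
grip_force: 0.0
[0.49752301 0.29179016 0.14194213] [-0.7866164   0.62307431  0.34813322  1.75615697 -0.27862198  0.80971539
 -0.50029796] [-0.04494213  0.45008328  0.62991978] [-0.00049506 -0.00096055  0.01394081]
```

```bash
python3 -m inch '[[0,0,7,0,85],[0,0,6,0,85],[0,0,0,0,85],[0,0,0,0,70],[0,0,0,0,60],[0,0,0,0,50],[0,0,0,0,45],[0,0,0,0,38],[0,0,0,0,34],[0,0,0,0,30],[0,0,0,0,30],[0,0,0,0,30]]' 60
```

```text
time_s: 4.75
ee_pos: [0.4974, 0.2917, 0.1288]
tcp_rot: [0.773, 0.635, 0.0, 0.0]
force: [-0.5, 0.0, 5.8]
width: 0.0382
grip_force: 59.8
```

Gripped. I'll lift slowly.

```bash
python3 -m inch '[[0,0,-1,0,30],[0,0,-2,0,30],[0,0,-2,0,30],[0,0,-3,0,30],[0,0,-3,0,30],[0,0,-3,0,30]]' 70;  python3 -m inch '[[0,0,-3,0,30],[0,0,-3,0,30],[0,0,-3,0,30],[0,0,-3,0,30],[0,0,-3,0,30],[0,0,-4,0,30],[0,0,-4,0,30],[0,0,-5,0,30],[0,0,-8,0,30],[0,0,-8,0,30],[0,0,-4,0,30],[0,0,0,0,30]]'
python3 - <<'E'
from h import *
p,d,c,T=snap("wrist","w2");q=snap("scene","sc2")[0]
i=q[130:230,290:440];cv2.imwrite("pics/c.png",np.vstack([cv2.resize(i,(450,300)),cv2.resize(p,(450,300))])[:,:,::-1])
s=env.sense();print(s["joints"],s["ft_torque"])
E
```

```text
time_s: 5.35
ee_pos: [0.4959, 0.2912, 0.1415]
tcp_rot: [0.773, 0.635, -0.002, -0.0]
force: [1.8, 0.3, -13.1]
width: 0.0381
grip_force: 71.7
time_s: 6.55
ee_pos: [0.4976, 0.2918, 0.1913]
tcp_rot: [0.773, 0.635, 0.001, 0.0]
force: [-0.4, 0.8, -6.5]
width: 0.0381
grip_force: 72.1
[-0.80442637  0.5646557   0.37367438  1.70561149 -0.24840858  0.91860058
 -0.52673733] [-0.03784297 -0.05825522 -0.0606179 ]
```

View pics/c.png

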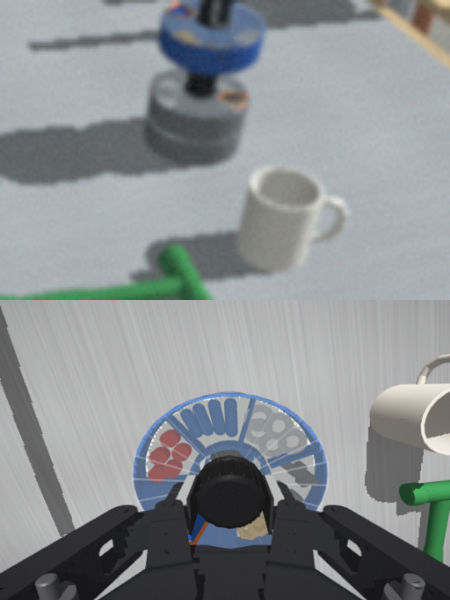

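The organiser is lifted clear: about 62 mm up, level, opening still over the blank, and the grey stack has not moved. I'll carry it to the mat.

```bash
python3 -m inch '[[-5,1.4,0,0,30],[-10,2.8,0,0,30],[-15,4.2,0,0,30],[-20,5.6,0,0,30],[-25,7,0,0,30],[-25,7,0,0,30],[-25,7,0,0,30],[-25,7,0,0,30],[-25,7,0,0,30],[-25,7,0,0,30],[-25,7,0,0,30],[-25,7,0,0,30]]';  python3 -m inch '[[-27,7.6,0,0,30],[-27,7.6,0,0,30],[-27,7.6,0,0,30],[-27,7.6,0,0,30],[-27,7.6,0,0,30],[-27,7.6,0,0,30],[-27,7.6,0,0,30],[-25,7,0,0,30],[-22,6.2,0,0,30],[-18,5,0,0,30],[-13,3.7,0,0,30],[-8,2.3,0,0,30]]'; python3 -m inch '[[0,0,0,0,30],[0,0,0,0,30],[0,0,0,0,30]]'
python3 - <<'E'
from h import *
p,d,c,T=snap("wrist","w3");q,d2,c2,T2=snap("top","top3")
cv2.imwrite("pics/d.png",np.vstack([cv2.resize(q[130:280,200:350],(400,400),interpolation=2)[:280],cv2.resize(p,(400,300))])[:,:,::-1])
s=env.sense();r=R.from_quat(s["tcp_rot"]).as_matrix();print(s["ee_pos"],s["joints"],s["force"],r.T@(np.array([.5414,-.2512,.066])-s["ee_pos"]))
u,v=np.meshgrid(np.arange(512),np.arange(384));P=w3(c,T,u,v,d)
k=(d>0)&(p.max(2)<60)&(abs(P[...,2])<.012);q=P[k];print(k.sum(),q.min(0),q.max(0))
E
```

```text
time_s: 7.85
ee_pos: [0.5167, 0.0296, 0.1905]
tcp_rot: [0.773, 0.634, -0.0, 0.0]
force: [-0.1, -0.1, -6.5]
width: 0.0381
grip_force: 72.1
time_s: 9.05
ee_pos: [0.5387, -0.2545, 0.1903]
tcp_rot: [0.774, 0.634, -0.001, 0.0]
force: [-0.0, -0.9, -5.0]
width: 0.038
grip_force: 72.1
time_s: 9.35
ee_pos: [0.5402, -0.2502, 0.1901]
tcp_rot: [0.772, 0.636, 0.0, -0.001]
force: [0.6, -0.8, -6.3]
width: 0.038
grip_force: 72.1
[ 0.54019346 -0.25062218  0.19026588] [ 0.1724486   0.59251884  0.36732009  1.64950415 -0.25056884  0.94677289
  0.4370012 ] [-0.74971234  0.36904857 -5.9065953 ] [-0.0004364   0.00133325  0.12426517]
9394 [ 0.4276979  -0.26802395 -0.0010546 ] [ 0.65425914 -0.13044571  0.00441247]
```

View pics/d.png

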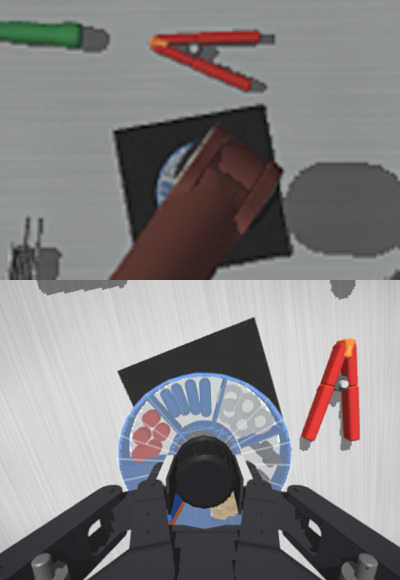

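It is held level and centred over the mat, still closed, with the clamp clear. I'll lower it, slowly at the end.

```bash
python3 -m inch '[[0,0,4,0,30],[0,0,8,0,30],[0,0,14,0,30],[0,0,18,0,30],[0,0,20,0,30],[0,0,20,0,30],[0,0,18,0,30],[0,0,12,0,30],[0,0,7,0,30],[0,0,4,0,30],[0,0,2,0,30],[0,0,0,0,30]]';  python3 -m inch '[[0,0,1.5,0,30],[0,0,1.5,0,30],[0,0,1.5,0,30],[0,0,1.5,0,30],[0,0,1.5,0,30],[0,0,0,0,30]]'
```

```text
time_s: 10.65
ee_pos: [0.5403, -0.2522, 0.0637]
tcp_rot: [0.773, 0.635, 0.0, 0.0]
force: [0.1, 0.6, -5.9]
width: 0.0379
grip_force: 72.2
time_s: 11.25
ee_pos: [0.5397, -0.2519, 0.0555]
tcp_rot: [0.773, 0.635, -0.0, -0.0]
force: [0.2, 0.4, -5.6]
width: 0.0376
grip_force: 72.2
```

```bash
python3 -m inch '[[0,0,1,0,30],[0,0,1,0,30],[0,0,1,0,30],[0,0,1,0,30],[0,0,0,0,30]]';  python3 -m inch '[[0,0,0.7,0,30],[0,0,0.7,0,30],[0,0,0,0,30]]'
```

```text
time_s: 11.75
ee_pos: [0.5398, -0.2519, 0.0516]
tcp_rot: [0.773, 0.635, -0.0, -0.0]
force: [-0.5, -0.8, -6.7]
width: 0.038
grip_force: 72.2
time_s: 12.05
ee_pos: [0.5399, -0.2519, 0.0503]
tcp_rot: [0.773, 0.635, -0.0, -0.0]
force: [0.0, -0.1, -5.9]
width: 0.0379
grip_force: 72.2
```

```bash
for i in 1 2; do python3 -m inch '[[0,0,0.5,0,30],[0,0,0.5,0,30],[0,0,0,0,30]]'; done
```

```text
time_s: 12.35
ee_pos: [0.5399, -0.252, 0.0501]
tcp_rot: [0.773, 0.635, 0.0, 0.0]
force: [-2.0, 1.7, 0.7]
width: 0.038
grip_force: 72.8
time_s: 12.65
ee_pos: [0.54, -0.252, 0.05]
tcp_rot: [0.773, 0.635, 0.0, 0.0]
force: [-3.6, 2.8, 7.4]
width: 0.0383
grip_force: 73.7
```

It is down: the load has come off the wrist and it presses with about 7 N. Now I'll turn the cover counter-clockwise, which is a negative turn about tool z.

```bash
python3 -m inch '[[0,0,-0.3,0,30],[0,0,0,0,30],[0,0,0,0,30]]'; python3 -m inch '[[0,0,0,-0.06,30],[0,0,0,-0.1,30],[0,0,0,-0.12,30],[0,0,0,-0.12,30],[0,0,0,-0.12,30],[0,0,0,-0.12,30],[0,0,0,-0.12,30],[0,0,0,-0.12,30],[0,0,0,-0.12,30],[0,0,0,-0.12,30],[0,0,0,-0.09,30],[0,0,0,-0.05,30]]'; python3 -m inch '[[0,0,0,0,30],[0,0,0,0,30],[0,0,0,0,30]]'
python3 - <<'E'
from h import *
p,d,c,T=snap("wrist","w4");print(env.sense()["joints"])
E
```

```text
time_s: 12.95
ee_pos: [0.54, -0.252, 0.05]
tcp_rot: [0.773, 0.635, 0.0, 0.0]
force: [-2.9, 2.0, 7.0]
width: 0.0378
grip_force: 73.4
time_s: 14.15
ee_pos: [0.5396, -0.2522, 0.05]
tcp_rot: [0.249, 0.968, -0.0, -0.0]
force: [-3.7, 1.8, 7.3]
width: 0.0379
grip_force: 73.5
time_s: 14.45
ee_pos: [0.5396, -0.2522, 0.05]
tcp_rot: [0.25, 0.968, -0.0, -0.0]
force: [-4.4, 2.1, 7.4]
width: 0.0376
grip_force: 73.6
[ 0.43554219  0.75372427 -0.05716635  1.75833516  0.06700565  0.63150779
  1.40414792]
```

View pics/w4.png

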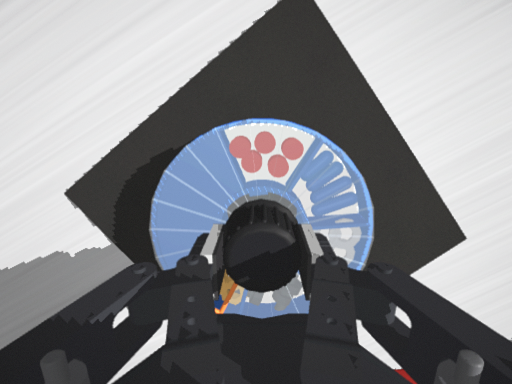

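The bowl stayed put while the cover turned, and the opening is now at about (225,295) over the brass. I'll release, back off and check.

```bash
python3 -m inch '[[0,0,-0.6,0,36],[0,0,0,0,42],[0,0,0,0,55],[0,0,0,0,70],[0,0,0,0,85],[0,0,0,0,85],[0,0,-5,0,85],[0,0,-15,0,85],[0,0,-25,0,85],[0,0,-25,0,85],[0,0,-20,0,85],[0,0,-10,0,85]]'; python3 -m inch '[[0,0,0,0,85],[0,0,0,0,85],[0,0,0,0,85]]'
python3 - <<'E'
from h import *
p,d,c,T=snap("wrist","w5")
u,v=np.meshgrid(np.arange(512),np.arange(384));P=w3(c,T,u,v,d)
hsv=cv2.cvtColor(p,cv2.COLOR_RGB2HSV)
near=np.hypot(P[...,0]-.54,P[...,1]+.252)<.1
k=near&(d>0)&(P[...,2]>.065)&(P[...,2]<.085);kc=P[k];print("knob",k.sum(),(kc.max(0)+kc.min(0))/2)
k=near&(d>0)&(P[...,2]>.03)&(P[...,2]<.06);q=P[k];print("cover",(q.max(0)+q.min(0))/2,np.ptp(q,0))
cv2.imwrite("pics/e.png",cv2.resize(p[:,:,::-1][60:360,90:490],(800,600),interpolation=2))
E
```

```text
time_s: 15.7
ee_pos: [0.541, -0.2524, 0.1517]
tcp_rot: [0.25, 0.968, -0.0, 0.002]
force: [0.1, -0.7, 0.6]
width: 0.0849
grip_force: 0.0
time_s: 16.0
ee_pos: [0.5391, -0.2517, 0.148]
tcp_rot: [0.25, 0.968, 0.0, -0.001]
force: [0.0, -0.0, -0.1]
width: 0.085
grip_force: 0.0
knob 1668 [ 0.53932442 -0.2522186   0.06999957]
cover [ 0.53981785 -0.25232854  0.04496353] [0.12889966 0.12962618 0.02991197]
```

View pics/e.png

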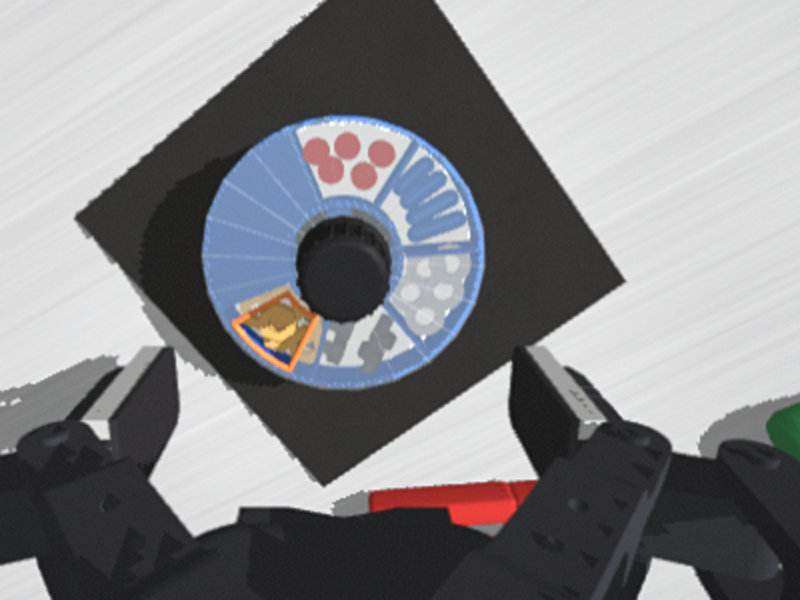

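The opening, corners about (233,322), (318,318), (292,370), lies over the brass bay. I'll work out the angular error.

```bash
python3 - <<'E'
from h import *
c=get_calibration("wrist");T=np.load("w5.npz")["T"]
C=np.array([.5396,-.2523])
def ang(x,y,z):
    q=wz(c,T,np.array([90+x/2]),np.array([60+y/2]),np.array([z]))[0,:2]-C
    return round(np.degrees(np.arctan2(q[1],q[0])),1),round(np.hypot(*q)*1000,1)
for n,x,y,z in [("o1",233,322,.044),("o2",292,370,.044),("o3",318,318,.044),("o4",270,293,.044),("red/blank 18",296,128,.042),("red/plug",411,142,.042),("plug/wash",470,243,.042),("wash/bolt",422,352,.042),("bolt/brass",318,372,.042)]: print(n,ang(x,y,z))
E
```

```text
o1 (np.float64(-89.2), np.float64(59.0))
o2 (np.float64(-53.1), np.float64(59.1))
o3 (np.float64(-51.5), np.float64(29.5))
o4 (np.float64(-94.8), np.float64(36.6))
red/blank 18 (np.float64(169.6), np.float64(62.6))
red/plug (np.float64(121.8), np.float64(61.2))
plug/wash (np.float64(69.2), np.float64(58.8))
wash/bolt (np.float64(11.1), np.float64(59.5))
bolt/brass (np.float64(-40.8), np.float64(57.2))
```

The opening is at about -71° and the brass centre at about -69°, which is roughly 2 mm off and within the 8 mm allowed. The organiser is centred on the mat and the robot is clear.

```bash
python3 -c "
from rig import env
print(env.job_done())"
```

```text
the job is handed in; nothing more can be done
None
```

I handed the job in at about 16 s: the top organiser sits level and centred on the mat, its opening about 2 mm off the middle of the brass nuts, with the robot clear; the lower two showed no movement in the view after the lift, and no verdict came back.

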